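Re-rack the forming stakes in order

ROBOT

A 7-joint arm with a two-finger parallel gripper is mounted at the origin on the work surface. World frame = base frame: x ahead of the robot, y to its left, z up, the work surface at z = 0. Lengths are in mm, angles in rad, forces in N, time in s.
With the tool pointing down it reaches from about 400 to 875 mm from the base axis. Payload 4.4 kg.
Tool frame: the origin (TCP) lies at the very end of the fingers, on their centre line; the grasp point (between the pads) lies 19 mm behind it; z points along the fingers, y is the line along which they close (so a half turn about z gives the same grasp; the last joint's range is limited). The gripper opens to 85 mm and grips with 20 to 120 N. Pads are 22 mm wide; open, the fingers measure 114 mm over their backs; the gripper's body (76 mm by 85 mm) begins 54 mm behind the grasp point. The pads swing forward as they close: fully open they stand 13 mm farther back than shut.
Start: joints at [-1.293, 0.628, 0.038, 1.517, -0.027, 0.996, -0.02], TCP at [219.07, 611.985, 231.313] pointing down, gripper open.
Joint ranges: [-3.06, 3.06], [-0.37, 2.12], [-1.25, 1.32], [0.18, 2.47], [-1.1, 4.24], [0.23, 1.98], [-2.94, 2.94]. Speed limits (rad/s): [2.57, 2.57, 3.14, 3.14, 3.14, 3.14, 3.14].

INTERFACE

Orientations are given as [roll, pitch, yaw] about the fixed x, y, z axes, in that order (R = Rz(yaw) Ry(pitch) Rx(roll)).
In Python, from cell import ctrl gives the robot as it stands.
- The arm moves only by the tool step_arm, never from a script. Its argument "series" is a list that holds one entry, the list of rows, each a list of 7 numbers: the turn, a rotation vector about the tool's x, y, z as a fraction of full scale, then the shift along the tool's x, y, z as a fraction of full scale, then the closure, from 0 (fully open) to 1 (shut). In form: [[[ax, ay, az, tx, ty, tz, gripper], ...]]. A call has 1 to 12 rows; each row shifts and turns the commanded pose from where the row before left it, along the tool's axes as they then stand; what a row does not reach is not made up. Full scale, the value 1, is 150 mm for a shift and 45 degrees for a turn. A row lasts 1/10 s, in which the tool goes at most 50 mm and 8.59 degrees, less where a joint would pass 70% of its speed; a pose out of reach is approached as far as the arm can. A call with a number of a shift or a turn outside -1 to 1 is refused whole. A call with a gripper value outside its range is refused whole. The fingers move at their own pace and stop on an object; the grip force is fixed at half the most. Time passes only in rows, so rows that do not move let the fingers close. It gives the time, the measured TCP pose, the force, the opening and the grip force at its end, in the units of the state.
- ctrl.read_state(): the state, without advancing time (a new reading comes with each control period).
- ctrl.get_image(name): name is "scene" or "top" or "wrist"; returns a dict with "img" (480x640x3 uint8, red, green, blue), "fx", "fy", "cx", "cy" (pixels), "R" (3x3) and "t" (3): a world point X has camera coordinates R X + t. Camera axes: x right, y down, z forward; pixel columns grow to the right and rows downward; lengths in mm; the calibration is good to about 2 mm. A picture is of the moment at which its call begins. There is no depth.
- ctrl.finish_job(): hands the job in; it is judged then, once.
Trained networks look in a picture, given as the dict that the camera call returned (one of the last four; its "shot" number tells which), for a name from the list of things; names that differ only in an ending like _2 or _b are one class to them, and where a whole thing is asked for, a point or a joint stands for the part that bears it (a point fixed in the world has none). Each returns a list of dicts, best first, with "score" (0 to 1); they miss things now and then, are a little off and sometimes report something else, mostly with a low value. They report only what shows in the picture. A call takes as long as a camera call. They do not tell look-alikes from the thing itself.
- ctrl.recognise(picture, thing): "centre" ([column, row] in pixels, amid what is visible of it).
The state is a dict: "clock": time; "qpos": joint angles; "qd": joint speeds; "tau": joint torques, N m; "eef_pos": TCP position; "tool_rot": TCP orientation; "force": force on the tool from outside, world axes, zero at the start; "torque": the same for the moment, N m; "width": finger opening in mm; "gripper_force": force on a finger pad.
Only numpy, scipy, OpenCV 4.12 (cv2) and the standard library are available. Lean on these libraries where they do the work, as an engineer would, in place of code of your own. Each camera call takes 0.05 s, during which the arm holds its last target. There are 200 camera calls.

TASK

Move the four steel forming stakes from the tray with the cork seats to the empty rack, one to a bay, keeping their order: the stake that starts at the left-hand end of the tray (left as the robot faces its work) goes into the bay next to the brass knob, and the others follow in turn, ending with the right-hand one in the bay farthest from the knob. Stand each upright on the floor of its bay without knocking any over, and leave the mandrel, the caliper and the jar where they are.

Things in the scene. Friction and masses are not known exactly. Their poses are not given: they have to be found in the camera images.
- ball_center (a point): The ball stake: a loose polished steel forming stake (about 0.22 kg) standing upright on a round foot 40 mm across and 6 mm thick (tapering into the shank up to 12 mm), with a round shank 20 mm thick carrying a ball head 28 mm across (ball centre 62 mm up); total height 76 mm. The point is on its axis, half-way up; its z axis points up the stake. It starts standing on its cork seat in the tray.
- cone_center (a point): The cone stake: a loose polished steel forming stake (about 0.22 kg) standing upright on a round foot 40 mm across and 6 mm thick (tapering into the shank up to 12 mm), with a plain round taper, 23 mm thick just above the foot narrowing to 12 mm at the top (17 mm thick half-way up), no head; total height 76 mm. The point is on its axis, half-way up; its z axis points up the stake. It starts standing on its cork seat in the tray.
- square_center (a point): The square stake: a loose polished steel forming stake (about 0.22 kg) standing upright on a round foot 40 mm across and 6 mm thick (tapering into the shank up to 12 mm), with a square shank 22 x 22 mm right to the flat top, sides square to its x and y axes; total height 70 mm. The point is on its axis, half-way up; its z axis points up the stake. It starts standing on its cork seat in the tray.
- flat_center (a point): The flat stake: a loose polished steel forming stake (about 0.22 kg) standing upright on a round foot 40 mm across and 6 mm thick (tapering into the shank up to 12 mm), with a thick plain round column of 30 mm right to its flat top, no head; total height 70 mm. The point is on its axis, half-way up; its z axis points up the stake. It starts standing on its cork seat in the tray.
- seat_ball: The fixed cork disc, 56 mm across and 3 mm thick, under the ball stake at the start: it marks where that stake stood in the row and never moves. Origin at the centre of its underside, 6 mm above the bench.
- seat_cone: The fixed cork disc, 56 mm across and 3 mm thick, under the cone stake at the start: it marks where that stake stood in the row and never moves. Origin at the centre of its underside, 6 mm above the bench.
- seat_square: The fixed cork disc, 56 mm across and 3 mm thick, under the square stake at the start: it marks where that stake stood in the row and never moves. Origin at the centre of its underside, 6 mm above the bench.
- tray: The mid-brown wooden tray, fixed to the bench, 74 mm (its x) by 278 mm (its y, the row), with four bays 62 x 62 mm inside, centred at tray y = +102, +34, -34 and -102 mm from left to right, its walls' top 16 mm above the bench. In each bay lies a cork seat (top 9 mm above the bench) with one stake on it; the flat stake has the seat not listed here. Origin at the centre of the underside, on the bench; the row lies within 0.35 rad of the world y axis, left being +y.
- rack: The empty rack with dark wooden walls and end blocks and pale bay floors, fixed to the bench: a low trough 74 mm (its x) by 334 mm (its y, the row), with four bays in a row, centred at rack y = -102, -34, +34 and +102 mm, x = 0. Each bay is 62 x 62 mm inside; its floor is 6 mm and its walls' top 16 mm above the bench. Solid end blocks, 28 mm wide, beyond the outer bays. Origin at the centre of the underside, on the bench.
- knob: A turned brass knob, 27 mm across and 36 mm tall, fixed on one of the rack's two end blocks (at rack y = +152 or -152 mm; it differs from start to start) and marking the rack's first end; a flat strip of the same dark wood is on the other. Origin at the centre of its underside, 16 mm above the bench. The bay centres lie 50, 118, 186 and 254 mm from it.
- mandrel: Bystander: a loose steel ring mandrel with wooden handle, 290 mm long and 30 mm thick, lying on the bench beyond the racks. Origin under its middle, x axis along it.
- caliper: Bystander: a loose steel vernier caliper, 200 mm long and 7 mm thick, lying on the bench beyond the racks. Origin under the middle of its beam, x axis along it.
- pot: Bystander: a closed amber glass jar, 56 mm across and 55 mm tall, standing at the side of the work. Origin at the centre of its underside.
Things that resemble listed ones, but are neither listed nor needed, are in the scene too. Leave any green or purple look-alike of the part that bears cone_center alone.

How it is judged (in metres and radians):
At the end, for the whole second after the job is handed in: All four stakes rest upright (0.12 rad) on the bay floors (height 5 mm), within 14 mm of the rack's centre line and 16 mm of their bay's distance from the knob: the one that started farthest left at 50 mm from the knob, the others in order at 118, 186, 254 mm (x of ball_center in the frame of rack between -0.014 and 0.014 m and y of ball_center in the frame of rack between -0.118 and 0.118 m and z of ball_center in the frame of rack between 0.039 and 0.049 m and angle between each of ball_center, cone_center, square_center, flat_center's own z axis and vertical below 0.12 rad and linear speed of each of stake_ball, stake_cone, stake_square, stake_flat below 0.02 m/s and ((y of seat_ball in the frame of tray between 0.092 and 0.112 m and horizontal distance between ball_center and knob between 0.034 and 0.066 m) or (y of seat_ball in the frame of tray between 0.024 and 0.044 m and horizontal distance between ball_center and knob between 0.102 and 0.134 m) or (y of seat_ball in the frame of tray between -0.044 and -0.024 m and horizontal distance between ball_center and knob between 0.17 and 0.202 m) or (y of seat_ball in the frame of tray between -0.112 and -0.092 m and horizontal distance between ball_center and knob between 0.238 and 0.27 m)) and x of cone_center in the frame of rack between -0.014 and 0.014 m and y of cone_center in the frame of rack between -0.118 and 0.118 m and z of cone_center in the frame of rack between 0.039 and 0.049 m and ((y of seat_cone in the frame of tray between 0.092 and 0.112 m and horizontal distance between cone_center and knob between 0.034 and 0.066 m) or (y of seat_cone in the frame of tray between 0.024 and 0.044 m and horizontal distance between cone_center and knob between 0.102 and 0.134 m) or (y of seat_cone in the frame of tray between -0.044 and -0.024 m and horizontal distance between cone_center and knob between 0.17 and 0.202 m) or (y of seat_cone in the frame of tray between -0.112 and -0.092 m and horizontal distance between cone_center and knob between 0.238 and 0.27 m)) and x of square_center in the frame of rack between -0.014 and 0.014 m and y of square_center in the frame of rack between -0.118 and 0.118 m and z of square_center in the frame of rack between 0.036 and 0.046 m and ((y of seat_square in the frame of tray between 0.092 and 0.112 m and horizontal distance between square_center and knob between 0.034 and 0.066 m) or (y of seat_square in the frame of tray between 0.024 and 0.044 m and horizontal distance between square_center and knob between 0.102 and 0.134 m) or (y of seat_square in the frame of tray between -0.044 and -0.024 m and horizontal distance between square_center and knob between 0.17 and 0.202 m) or (y of seat_square in the frame of tray between -0.112 and -0.092 m and horizontal distance between square_center and knob between 0.238 and 0.27 m)) and x of flat_center in the frame of rack between -0.014 and 0.014 m and y of flat_center in the frame of rack between -0.118 and 0.118 m and z of flat_center in the frame of rack between 0.036 and 0.046 m and (horizontal distance between flat_center and knob between 0.034 and 0.066 m or horizontal distance between flat_center and knob between 0.102 and 0.134 m or horizontal distance between flat_center and knob between 0.17 and 0.202 m or horizontal distance between flat_center and knob between 0.238 and 0.27 m)); the robot touches nothing.
It fails at once if a stake is knocked over (tilted beyond 0.8 rad) (angle between any of ball_center, cone_center, square_center, flat_center's own z axis and vertical above 0.8 rad).
It fails at once if the ring mandrel is moved more than 25 mm (distance of mandrel from where it was at the start of the episode above 0.025 m).
It fails at once if the caliper is moved more than 25 mm (distance of caliper from where it was at the start of the episode above 0.025 m).
It fails at once if the amber jar is moved more than 25 mm (distance of pot from where it was at the start of the episode above 0.025 m).
It also fails if it takes over 112 s, if anything falls off the work surface, if the arm or the gripper's body presses on something with over 40 N, if the wrist force passes 120 N, or if a joint passes its speed limit or range.

## Working session

There is one attempt and no reset: what is moved stays moved. The work goes in short steps, Python scripts to look and compute and a tool call to move; the robot and the scene stay as the last step left them, time stands still between calls to the robot, and variables do not carry over. Pictures are saved under pics/ and viewed, at most 14 in all, crops included, and the job is handed in when it is done.

Besides the shell and the picture viewer there is one more tool, called by a JSON object that holds its "name" and its "arguments", one argument or row to a line. step_arm: Moves the arm, as the interface text tells. Shift numbers are shares of 150 mm and turn numbers shares of 45 degrees, none past 1 either way. Its arguments: {"type":"object","properties":{"series":{"type":"array","items":{"type":"array","items":{"type":"array","items":{"type":"number","minimum":-1,"maximum":1}}}}},"required":["series"]}

```bash
ls; mkdir -p pics; cat > h.py <<'E'
import numpy as np, cv2
from cell import ctrl
def shot(n,f=None):
    p=ctrl.get_image(n)
    if f: cv2.imwrite('pics/'+f,p['img'][:,:,::-1])
    return p
def ray(p,uv,z):
    R=np.array(p['R']);t=np.array(p['t']);c=-R.T@t
    d=R.T@np.array([(uv[0]-p['cx'])/p['fx'],(uv[1]-p['cy'])/p['fy'],1])
    return c+d*(z-c[2])/d[2]
def proj(p,X):
    q=np.array(p['R'])@np.array(X)+np.array(p['t']);return [p['fx']*q[0]/q[2]+p['cx'],p['fy']*q[1]/q[2]+p['cy']]
E
python3 - <<'E'
from h import *
np.set_printoptions(precision=1,suppress=True)
H=dict(ball_center=44,cone_center=44,square_center=41,flat_center=41,seat_ball=8,tray=10,rack=8,knob=34,mandrel=15,caliper=5,pot=28)
for n in('top','scene'):
    p=shot(n,n+'0.png'); print(n,-np.array(p['R']).T@np.array(p['t']))
    for k,z in H.items():
        for d in ctrl.recognise(p,k)[:5]: print(k,round(d['score'],2),np.array(d['centre']),ray(p,d['centre'],z)[:2])
print(ctrl.read_state()['tool_rot'])
E
```

```text
pics
top [ 384.7   68.5 1257.2]
ball_center 0.65 [210.5 235.9] [585.7 285.2]
ball_center 0.37 [254.4 242.6] [573.9 192.8]
cone_center 0.85 [259.1 305.3] [443.9 177.6]
cone_center 0.65 [219.3 301.5] [449.6 259.6]
square_center 0.5 [309.3 257.9] [545.1  77.2]
flat_center 0.61 [246.7 246.8] [565.1 208.8]
flat_center 0.52 [277.2 249.8] [560.4 144.8]
seat_ball 0.74 [224.2 244.5] [573.7 261.2]
tray 0.71 [265.5 251.3] [561.  171.7]
rack 0.85 [438.9 288.5] [ 491.  -199.8]
knob 0.56 [511.4 303.3] [ 461.9 -344.4]
caliper 0.95 [418.5 181.5] [ 725.3 -158.1]
pot 0.7 [115.6 296.3] [455.7 478.6]
scene [1076.3  677.6  575.8]
ball_center 0.77 [395.9 307.2] [587.4 287.5]
cone_center 0.97 [405.9 263.1] [475.3 208.1]
cone_center 0.57 [438.9 284.1] [476.1 291.9]
cone_center 0.56 [374.1 287.2] [578.8 224.2]
flat_center 0.67 [353.5 263.4] [555.9 142.3]
flat_center 0.16 [395.3 304.5] [580.3 279.7]
seat_ball 0.59 [384.9 316.9] [589.5 267.2]
tray 0.63 [369.3 303. ] [587.1 223.6]
rack 0.57 [285.3 208.2] [ 501.3 -173.6]
knob 0.45 [257.6 168.5] [ 457.8 -371.3]
caliper 0.8 [201.9 243.3] [ 738.7 -156.8]
pot 0.66 [530.5 339.9] [454.5 470.7]
[-3.1 -0.   2.8]
```

View pics/top0.png

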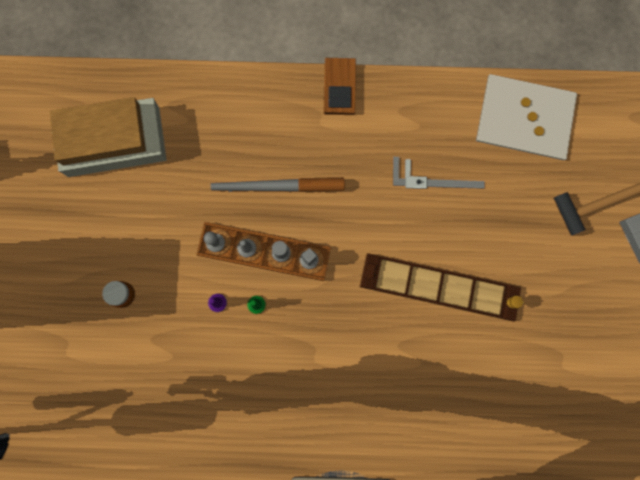

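View pics/scene0.png

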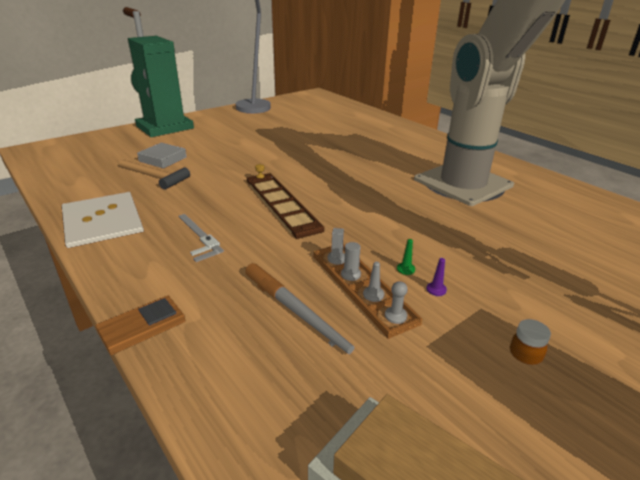

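The top view shows the tray's row from left to right as ball (214,240), cone (247,246), flat (280,251) and square (311,260). The green and purple cones sit below it. The rack's brass knob is at its right end (514,301). So ball goes next to the knob, then cone, flat, and square last. Next I measure the tray and rack axes.

```bash
cat >> h.py <<'E'
def go(tgt,yaw):
    """tool-axis shift (shares) and z-turn (shares) to target with tool down, closing axis heading yaw (mod pi)"""
    from scipy.spatial.transform import Rotation as Ro
    s=ctrl.read_state(); R0=Ro.from_euler('xyz',s['tool_rot'])
    best=None
    for k in (-2,-1,0,1,2):
        y=yaw-np.pi/2+k*np.pi
        R1=Ro.from_euler('xyz',[np.pi,0,y+np.pi]) # tool y = world heading y+pi -pi/2.. 
        rv=(R0.inv()*R1).as_rotvec()
        if best is None or np.linalg.norm(rv)<np.linalg.norm(best[0]): best=(rv,R1)
    d=np.array(tgt)-s['eef_pos']
    print('turn',np.round(best[0]/np.radians(45),3),'shift in final axes',np.round(best[1].inv().apply(d)/150,3),'in present',np.round(R0.inv().apply(d)/150,3),'tooly',np.round(best[1].apply([0,1,0]),2),'q7',round(s['qpos'][6],2), 'world d',np.round(d))
E
python3 - <<'E'
from h import *
np.set_printoptions(precision=1,suppress=True)
p=shot('top'); im=p['img'].astype(int)
# rack floors
sub=np.zeros(im.shape[:2],np.uint8); sub[245:330,355:530]=1
hsv=cv2.cvtColor(p['img'],cv2.COLOR_RGB2HSV)
m=((im[:,:,0]>190)&(im[:,:,2]>95)&(sub>0)).astype(np.uint8)
print(im[275,395],im[275,372],im[300,514],im[340,450],im[228,230])
n,l,s,c=cv2.connectedComponentsWithStats(m)
for i in range(1,n):
    if s[i,4]>100: print(s[i],c[i],ray(p,c[i],6))
for z,pts in((16,[(205,223),(329,250),(323,279),(198,253)]),(16,[(367,255),(523,288),(517,320),(361,288)])):
    P=np.array([ray(p,q,z) for q in pts]);c=P.mean(0); e=(P[0]-P[1]+P[3]-P[2]);print(P[:,:2],c,np.linalg.norm(e)/2,np.arctan2(-e[0],e[1]))
s=ctrl.read_state();print(s['tool_rot'],s['width'])
p=shot('wrist','w0.png');print(-np.array(p['R']).T@np.array(p['t']),np.array(p['R']),p['fx'])
E
```

```text
[183 151  92] [60 34 19] [145 104  30] [170 121  68] [118  66  26]
[[618.1 303.6]
 [566.4  35.8]
 [504.1  47.2]
 [552.7 314.8]] [560.4 175.3  16. ] 272.3614691712865 -0.1852700537912619
[[ 557.8  -45.5]
 [ 495.9 -376.1]
 [ 428.5 -361.2]
 [ 487.1  -33.5]] [ 492.3 -204.1   16. ] 334.6154260925891 -0.18095351923082817
[ 3.1 -0.   2.8] 85.32052459357136
[146.  637.3 373.8] [[ 0.3  0.9 -0. ]
 [ 0.9 -0.3  0.3]
 [ 0.3 -0.1 -1. ]] 340.42702066138133
```

```bash
python3 - <<'E'
from h import *
go([560,165,280],-.185)
E
```

```text
turn [ 0.    -0.     1.798] shift in final axes [-2.511  2.782 -0.325] in present [-3.144 -2.04  -0.325] tooly [ 0.98 -0.18  0.  ] q7 -0.02 world d [ 341. -447.   49.]
```

{"name": "step_arm", "arguments": {
  "series": [
    [[0,0,0,-0.262,-0.17,-0.027,0],[0,0,0,-0.262,-0.17,-0.027,0],[0,0,0,-0.262,-0.17,-0.027,0],[0,0,0,-0.262,-0.17,-0.027,0],[0,0,0,-0.262,-0.17,-0.027,0],[0,0,0,-0.262,-0.17,-0.027,0],[0,0,0,-0.262,-0.17,-0.027,0],[0,0,0,-0.262,-0.17,-0.027,0],[0,0,0,-0.262,-0.17,-0.027,0],[0,0,0,-0.262,-0.17,-0.027,0],[0,0,0,-0.262,-0.17,-0.027,0],[0,0,0,-0.262,-0.17,-0.027,0]]
  ]
}}

```text
clock: 2.5
eef_pos: [560.9, 163.3, 280.3]
tool_rot: [3.141, 0.0, 2.798]
force: [-0.6, 1.0, 0.9]
width: 85.3
gripper_force: 0.0
```

{"name": "step_arm", "arguments": {
  "series": [
    [[0,0,0.18,0,0,0,0],[0,0,0.18,0,0,0,0],[0,0,0.18,0,0,0,0],[0,0,0.18,0,0,0,0],[0,0,0.18,0,0,0,0],[0,0,0.18,0,0,0,0],[0,0,0.18,0,0,0,0],[0,0,0.18,0,0,0,0],[0,0,0.18,0,0,0,0],[0,0,0.178,0,0,0,0],[0,0,0,0,0,0,0],[0,0,0,0,0,0,0]]
  ]
}}

```text
clock: 3.7
eef_pos: [559.9, 165.1, 279.9]
tool_rot: [3.142, 0.0, 1.389]
force: [0.2, -0.2, -0.4]
width: 85.3
gripper_force: 0.0
```

```bash
python3 - <<'E'
from h import *
np.set_printoptions(precision=1,suppress=True)
p=shot('wrist','w1.png')
print(ctrl.read_state()['eef_pos'],-np.array(p['R']).T@np.array(p['t']))
for k,z in dict(ball_center=47,cone_center=47,square_center=44,flat_center=44,seat_ball=9,seat_cone=9,seat_square=9,tray=10).items():
    for d in ctrl.recognise(p,k)[:3]: print(k,round(d['score'],2),np.array(d['centre']),ray(p,d['centre'],z)[:2])
go([560,165,280],-.185)
E
```

```text
[559.9 165.1 279.9] [574.8 241.2 422.4]
ball_center 0.63 [314.9  95.8] [574.  277.3]
cone_center 0.97 [226.5 200.1] [457.  189.6]
cone_center 0.73 [209.6 127.4] [460.  267.2]
cone_center 0.65 [319.7 158.6] [567.4 215.2]
square_center 0.62 [320.1 277.2] [542.5  77.7]
flat_center 0.77 [322.2 225.4] [556.6 140.9]
seat_ball 0.82 [330.9 108.4] [589.2 264.7]
seat_cone 0.81 [325.4 177.6] [569.4 189.5]
seat_square 0.6 [310.5 262.2] [531.1  85.7]
tray 0.66 [299.6 182.4] [537.8 189.5]
turn [-0. -0.  0.] shift in final axes [ 0.  0. -0.] in present [ 0.  0. -0.] tooly [ 1.  -0.2  0. ] q7 -0.27 world d [0. 0. 0.]
```

View pics/w1.png

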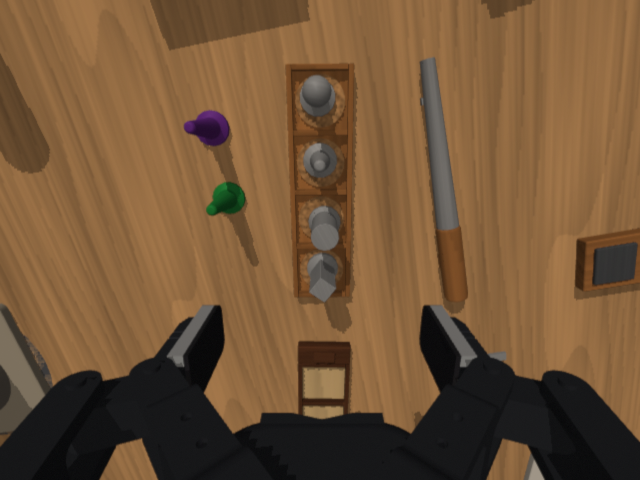

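Wrist view: ball head at about (317,92), cone tip (320,161), flat top (324,238), square top (322,290). I enlarge the square stake to get its yaw and compute positions from the tops.

```bash
python3 - <<'E'
from h import *
np.set_printoptions(precision=1,suppress=True)
p=shot('wrist')
c=p['img'][60:310,270:370][:,:,::-1]
a=np.hstack([cv2.resize(c[:125],None,fx=4,fy=4.6,interpolation=2),cv2.resize(c[125:],None,fx=4,fy=4.6,interpolation=2)])
cv2.imwrite('pics/c1.png',a)
for k,uv,z in(('ball',(317,92),71),('cone',(320,161),85),('flat',(324,238),79),('sq',(322,290),79)): print(k,ray(p,uv,z)[:2])
P=[ray(p,q,16)[:2] for q in((287,65),(354,65),(348,297),(294,297))];print(np.array(P),np.mean(P,0))
E
```

```text
ball [577.1 277.6]
cone [568.3 215.3]
flat [557.7 136.1]
sq [544.5  77.1]
[[550.7 315.5]
 [621.5 302.2]
 [570.9  30.7]
 [500.6  43.8]] [560.9 173. ]
```

View pics/c1.png

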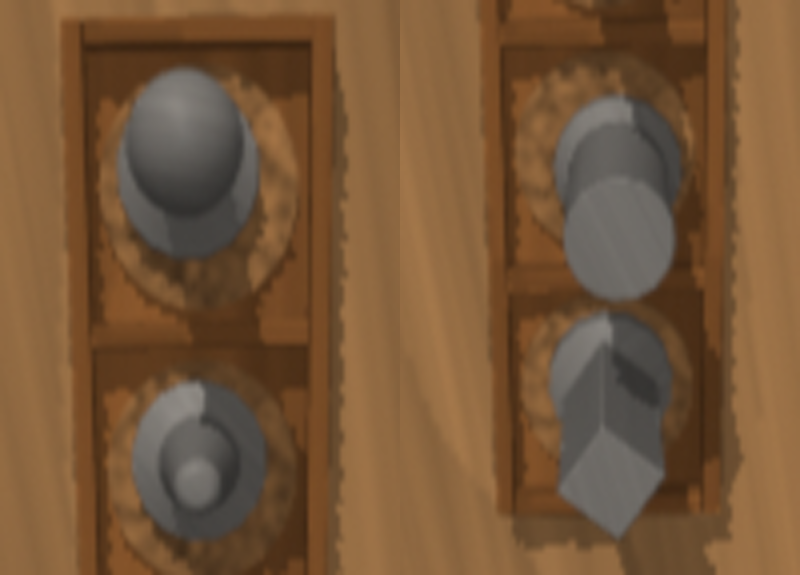

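```bash
python3 - <<'E'
from h import *
np.set_printoptions(precision=1,suppress=True)
p=shot('wrist')
for k,uv,z in(('ball',(316.3,90.4),71),('cone',(319.3,165),85),('flat',(325,236.7),79),('sq',(323,289.8),79)):
    X=ray(p,uv,z)[:2]; d=X-[560.9,173]; print(k,X,'tray',d@[.983,-.184],d@[.184,.983])
C=[ray(p,(270+(x-400)/4,185+y/4.6),79)[:2] for x,y in((607,427),(663,470),(618,537),(560,490))]
for i in range(4): e=C[(i+1)%4]-C[i]; print(np.linalg.norm(e),np.degrees(np.arctan2(e[1],e[0]))%90)
go([577,277.5,100],-.185);go([577,277.5,24],-.185)
E
```

```text
ball [576.7 279.1] tray -3.9945546800234712 107.17928016144856
cone [567.  211.7] tray -1.1545212102326436 39.142270244063695
flat [559.  137.3] tray 4.681958005054505 -35.43880092090919
sq [545.7  77.1] tray 2.672561339209098 -97.06652294641951
19.151279889128205 43.46213445494541
21.83621798312605 44.78894059078425
20.515530275775756 41.38251247526435
21.10281935539105 41.166957400502554
turn [-0. -0.  0.] shift in final axes [ 0.8 -0.   1.2] in present [ 0.8 -0.   1.2] tooly [ 1.  -0.2  0. ] q7 -0.27 world d [  17.  113. -180.]
turn [-0. -0.  0.] shift in final axes [ 0.8 -0.   1.7] in present [ 0.8 -0.   1.7] tooly [ 1.  -0.2  0. ] q7 -0.27 world d [  17.  113. -256.]
```

{"name": "step_arm", "arguments": {
  "series": [
    [[0,0,0,0.19,-0.007,0.1,0],[0,0,0,0.19,-0.007,0.1,0],[0,0,0,0.19,-0.007,0.1,0],[0,0,0,0.19,-0.007,0.1,0],[0,0,0,0,0,0.26,0],[0,0,0,0,0,0.26,0],[0,0,0,0,0,0.26,0],[0,0,0,0,0,0.26,0],[0,0,0,0,0,0.16,0],[0,0,0,0,0,0.107,0],[0,0,0,0,0,0,0],[0,0,0,0,0,0,0]]
  ]
}}

```text
clock: 5.45
eef_pos: [577.6, 277.9, 24.6]
tool_rot: [3.14, -0.001, 1.386]
force: [-0.6, 0.7, 0.3]
width: 85.2
gripper_force: 0.0
```

```bash
python3 - <<'E'
from h import *
p=shot('wrist','w2.png')
E
```

```text
(no output)
```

View pics/w2.png

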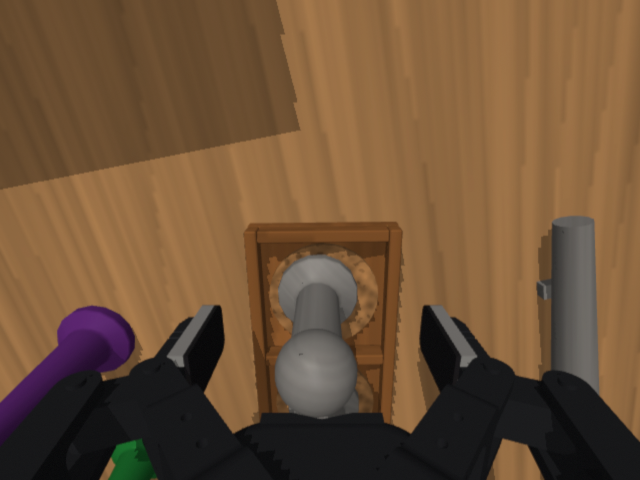

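The ball stake is centred between the fingers (head at (316,372), fingers about 215 and 430), and the tray wall is clear. Closing and lifting.

{"name": "step_arm", "arguments": {
  "series": [
    [[0,0,0,0,0,0,1],[0,0,0,0,0,0,1],[0,0,0,0,0,0,1],[0,0,0,0,0,0,1],[0,0,0,0,0,0,1],[0,0,0,0,0,0,1],[0,0,0,0,0,0,1],[0,0,0,0,0,0,1],[0,0,0,0,0,0,1],[0,0,0,0,0,0,1],[0,0,0,0,0,0,1],[0,0,0,0,0,0,1]]
  ]
}}

```text
clock: 6.7
eef_pos: [576.9, 277.9, 24.1]
tool_rot: [3.141, -0.0, 1.386]
force: [-1.9, 0.4, 4.8]
width: 21.7
gripper_force: 53.8
```

{"name": "step_arm", "arguments": {
  "series": [
    [[0,0,0,0,0,-0.07,1],[0,0,0,0,0,-0.13,1],[0,0,0,0,0,-0.2,1],[0,0,0,0,0,-0.2,1],[0,0,0,0,0,-0.2,1],[0,0,0,0,0,-0.2,1],[0,0,0,0,0,0,1]]
  ]
}}

```text
clock: 7.4
eef_pos: [579.5, 278.2, 178.1]
tool_rot: [3.135, -0.004, 1.385]
force: [0.7, 0.6, -3.2]
width: 21.5
gripper_force: 55.8
```

```bash
python3 - <<'E'
from h import *
np.set_printoptions(precision=1,suppress=True)
c=np.array([492.3,-204.1]);u=np.array([.18,.984])
for k in(-102,-34,34,102): print(k,c+u*k)
b=c-102*u
go([*b,174],-.181)
E
```

```text
-102 [ 473.9 -304.5]
-34 [ 486.2 -237.6]
34 [ 498.4 -170.6]
102 [ 510.7 -103.7]
turn [ 0. -0. -0.] shift in final axes [-3.9  0.   0. ] in present [-3.9  0.   0. ] tooly [ 1.  -0.2  0. ] q7 -0.38 world d [-106. -583.   -4.]
```

{"name": "step_arm", "arguments": {
  "series": [
    [[0,0,0,-0.18,0.003,0,1],[0,0,0,-0.32,0.003,0,1],[0,0,0,-0.32,0.004,0,1],[0,0,0,-0.32,0.004,0,1],[0,0,0,-0.32,0.004,0,1],[0,0,0,-0.32,0.004,0,1],[0,0,0,-0.32,0.004,0,1],[0,0,0,-0.32,0.004,0,1],[0,0,0,-0.32,0.004,0,1],[0,0,0,-0.32,0.004,0,1],[0,0,0,-0.32,0.004,0,1],[0,0,0,-0.32,0,0,1]]
  ]
}}

```text
clock: 8.6
eef_pos: [479.3, -270.3, 172.6]
tool_rot: [-3.139, -0.001, 1.386]
force: [1.6, -0.2, -3.4]
width: 21.7
gripper_force: 55.7
```

{"name": "step_arm", "arguments": {
  "series": [
    [[0,0,0,-0.16,0,0,1],[0,0,0,-0.08,0,0,1],[0,0,0,0,0,0,1],[0,0,0,0,0,0,1]]
  ]
}}

```text
clock: 9.0
eef_pos: [474.4, -301.9, 173.0]
tool_rot: [-3.14, -0.002, 1.388]
force: [0.2, 0.2, -3.3]
width: 21.3
gripper_force: 56.1
```

```bash
python3 - <<'E'
from h import *
p=shot('wrist','w3.png')
np.set_printoptions(precision=2,suppress=True)
go([473.9,-304.5,174],-.181)
c=np.array([492.3,-204.1]);u=np.array([.18,.984]);v=np.array([.984,-.18])
for a,b in((37,167),(-37,167),(37,-167),(-37,-167)): print(a,b,proj(p,[*(c+a*v+b*u),16]))
for b in(-102,-34,34,102): print(b,proj(p,[*(c+b*u),6]))
E
```

```text
turn [-0. -0. -0.] shift in final axes [-0.02 -0.   -0.01] in present [-0.02 -0.   -0.01] tooly [ 0.98 -0.18  0.  ] q7 0.61 world d [-1. -3.  1.]
37 167 [np.float64(375.55139880823265), np.float64(-164.20373090279926)]
-37 167 [np.float64(264.93135422045594), np.float64(-163.63001041330526)]
37 -167 [np.float64(359.59449210859395), np.float64(290.13346295461076)]
-37 -167 [np.float64(283.1390297967286), np.float64(290.176406641686)]
-102 [np.float64(321.2327902100405), np.float64(222.43048701283755)]
-34 [np.float64(321.0471938190038), np.float64(147.20005313676364)]
34 [np.float64(320.8339106483791), np.float64(60.74694176465232)]
102 [np.float64(320.58624598752033), np.float64(-39.642509711759345)]
```

View pics/w3.png

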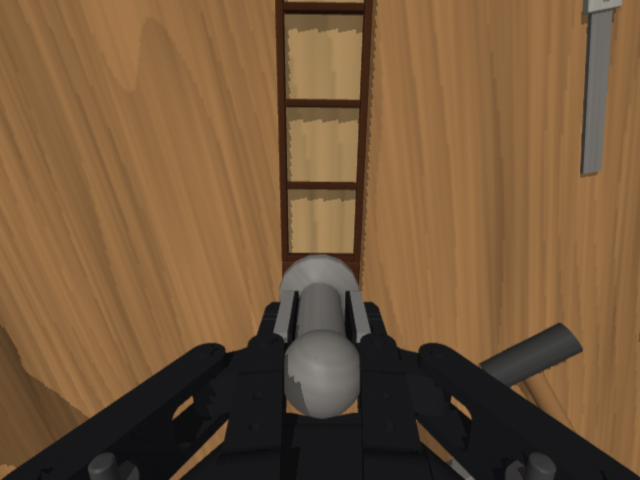

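The ball hangs upright, and the near bay spans rows 189–253, columns 288–356. I check this against the estimate.

```bash
python3 - <<'E'
from h import *
p=shot('wrist')
c=np.array([492.3,-204.1]);u=np.array([.18,.984]);v=np.array([.984,-.18])
for uv,e in(((322,253),-133),((322,188.5),-71),((322,106.5),-3),((322,12.5),65),((288,220),-31),((357,220),31)):
    d=ray(p,uv,16)[:2]-c; print(e,d@u,d@v)
E
```

```text
-133 -128.51930765126914 1.0417998939665587
-71 -68.2454102216007 1.076382117092889
-3 -0.9753572251069444 1.1149783931203021
65 65.6481694172437 1.1532037238531814
-31 -96.77909694044054 -29.76793908404612
31 -96.79553731500897 32.77712768168561
```

{"name": "step_arm", "arguments": {
  "series": [
    [[0,0,0,0,0.006,0.2,1],[0,0,0,0,0,0.25,1],[0,0,0,0,0,0.25,1],[0,0,0,0,0,0.18,1],[0,0,0,0,0,0.08,1],[0,0,0,0,0,0.03,1],[0,0,0,0,0,0.015,1],[0,0,0,0,0,0,1],[0,0,0,0,0,0,1]]
  ]
}}

```text
clock: 10.0
eef_pos: [475.9, -304.9, 24.3]
tool_rot: [3.139, 0.001, 1.386]
force: [0.6, 0.5, -3.0]
width: 21.2
gripper_force: 55.8
```

{"name": "step_arm", "arguments": {
  "series": [
    [[0,0,0,0.015,0,0.01,1],[0,0,0,0,0,0.01,1],[0,0,0,0,0,0,1],[0,0,0,0,0,0,1]]
  ]
}}

```text
clock: 10.4
eef_pos: [475.9, -302.1, 21.1]
tool_rot: [3.14, -0.0, 1.386]
force: [-1.4, 1.0, 5.2]
width: 21.6
gripper_force: 54.6
```

{"name": "step_arm", "arguments": {
  "series": [
    [[0,0,0,0,0,0,0],[0,0,0,0,0,0,0],[0,0,0,0,0,0,0],[0,0,0,0,0,0,0],[0,0,0,0,0,0,0],[0,0,0,0,0,0,0],[0,0,0,0,0,0,0],[0,0,0,0,0,-0.1,0],[0,0,0,0,0,-0.25,0],[0,0,0,0,0,-0.25,0],[0,0,0,0,0,-0.25,0],[0,0,0,0,0,-0.15,0]]
  ]
}}

```text
clock: 11.6
eef_pos: [476.3, -303.1, 174.1]
tool_rot: [3.137, 0.002, 1.385]
force: [-0.0, -1.3, -0.2]
width: 85.3
gripper_force: 0.0
```

```bash
python3 - <<'E'
from h import *
p=shot('wrist','w4.png')
go([567,211.7,171],-.185)
E
```

```text
turn [ 0.011  0.004 -0.001] shift in final axes [ 3.49  -0.048  0.038] in present [ 3.49  -0.05   0.028] tooly [ 0.98 -0.18  0.  ] q7 0.61 world d [ 89. 516.  -6.]
```

View pics/w4.png

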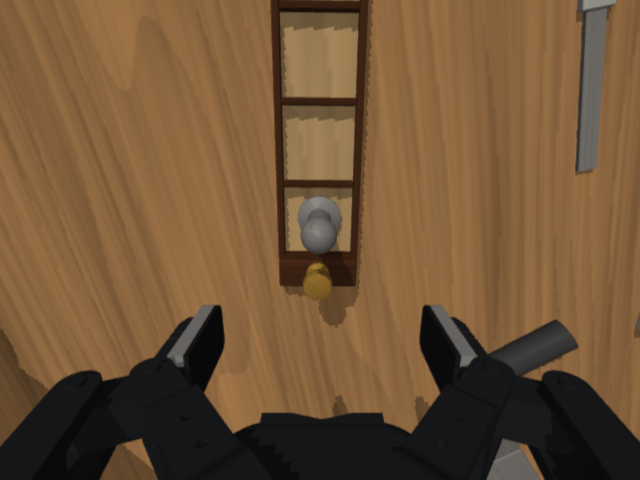

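The ball stake stands upright in the middle of the bay by the knob (foot (320,216)). Now the cone.

{"name": "step_arm", "arguments": {
  "series": [
    [[0,0,0,0.17,-0.005,0,0],[0,0,0,0.32,-0.005,0,0],[0,0,0,0.32,-0.005,0,0],[0,0,0,0.32,-0.005,0,0],[0,0,0,0.32,-0.005,0,0],[0,0,0,0.32,-0.005,0,0],[0,0,0,0.32,-0.005,0,0],[0,0,0,0.32,-0.005,0,0],[0,0,0,0.32,-0.005,0,0],[0,0,0,0.32,-0.005,0,0],[0,0,0,0.32,0,0,0],[0,0,0,0.12,0,0,0]]
  ]
}}

```text
clock: 12.85
eef_pos: [564.1, 220.8, 170.5]
tool_rot: [-3.142, -0.004, 1.393]
force: [-0.7, -0.1, -0.6]
width: 85.6
gripper_force: 0.0
```

{"name": "step_arm", "arguments": {
  "series": [
    [[0,0,0,0,0,0,0],[0,0,0,0,0,0,0]]
  ]
}}

```text
clock: 13.05
eef_pos: [564.2, 212.3, 170.4]
tool_rot: [3.141, 0.001, 1.385]
force: [-0.2, -1.6, 0.4]
width: 85.4
gripper_force: 0.0
```

```bash
python3 - <<'E'
from h import *
p=shot('wrist')
cv2.imwrite('pics/w5.png',p['img'][:,:,::-1])
go([567,211.7,24],-.185)
for k,q in(('cone',[567,211.7,85]),('flat',[559,137.3,79]),('sq',[545.7,77.1,79])):print(k,proj(p,q))
E
```

```text
turn [ 0.     0.002 -0.003] shift in final axes [0.006 0.017 0.977] in present [0.008 0.016 0.977] tooly [ 0.98 -0.18  0.  ] q7 -0.28 world d [   3.    0. -146.]
cone [np.float64(324.5806514283502), np.float64(247.41448101400948)]
flat [np.float64(331.66890589318905), np.float64(334.1935300505627)]
sq [np.float64(328.67524813353066), np.float64(397.3262849247769)]
```

View pics/w5.png

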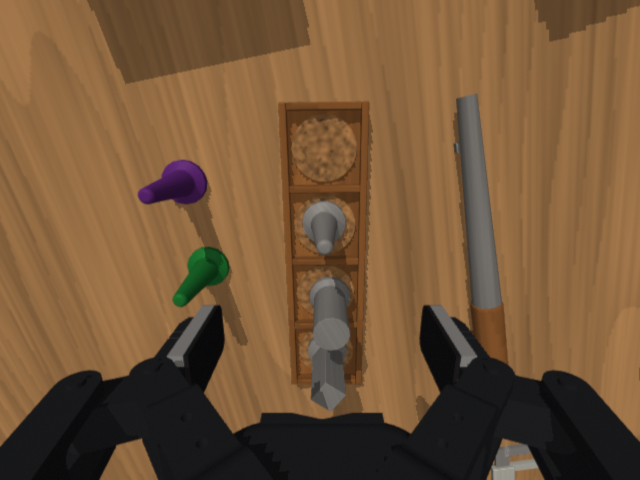

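Predicted tops match the picture (cone tip (325,247), flat top (332,334), square top (328,395)). Descending and gripping.

{"name": "step_arm", "arguments": {
  "series": [
    [[0,0,0,0.006,0.016,0.2,0],[0,0,0,0,0,0.25,0],[0,0,0,0,0,0.25,0],[0,0,0,0,0,0.18,0],[0,0,0,0,0,0.096,0],[0,0,0,0,0,0,0],[0,0,0,0,0,0,0]]
  ]
}}

```text
clock: 13.8
eef_pos: [567.9, 213.1, 24.8]
tool_rot: [3.14, -0.0, 1.384]
force: [0.9, 0.4, 1.2]
width: 85.7
gripper_force: 0.0
```

{"name": "step_arm", "arguments": {
  "series": [
    [[0,0,0,0,0,0,1],[0,0,0,0,0,0,1],[0,0,0,0,0,0,1],[0,0,0,0,0,0,1],[0,0,0,0,0,0,1],[0,0,0,0,0,0,1],[0,0,0,0,0,0,1],[0,0,0,0,0,0,1],[0,0,0,0,0,0,1],[0,0,0,0,0,0,1],[0,0,0,0,0,0,1],[0,0,0,0,0,0,1]]
  ]
}}

```text
clock: 15.0
eef_pos: [567.1, 214.4, 24.5]
tool_rot: [3.142, -0.001, 1.386]
force: [-0.5, 0.2, 4.9]
width: 18.6
gripper_force: 58.5
```

{"name": "step_arm", "arguments": {
  "series": [
    [[0,0,0,0,0,-0.07,1],[0,0,0,0,0,-0.13,1],[0,0,0,0,0,-0.2,1],[0,0,0,0,0,-0.2,1],[0,0,0,0,0,-0.2,1],[0,0,0,0,0,-0.2,1],[0,0,0,0,0,0,1],[0,0,0,0,0,0,1]]
  ]
}}

```text
clock: 15.8
eef_pos: [566.8, 214.3, 174.1]
tool_rot: [3.141, -0.001, 1.386]
force: [-1.3, 0.2, -2.9]
width: 18.7
gripper_force: 59.0
```

```bash
python3 - <<'E'
from h import *
p=shot('wrist','w6.png')
c=np.array([493.8,-201.9]);u=np.array([.18,.984])
for k in(-34,34,102): print(c+u*k)
go([*(c-34*u),174],-.183)
E
```

```text
[ 487.68  -235.356]
[ 499.92  -168.444]
[ 512.16  -101.532]
turn [-0.002  0.001 -0.002] shift in final axes [-3.041  0.032 -0.007] in present [-3.041  0.038 -0.005] tooly [ 0.98 -0.18  0.  ] q7 -0.27 world d [ -78. -449.    1.]
```

View pics/w6.png

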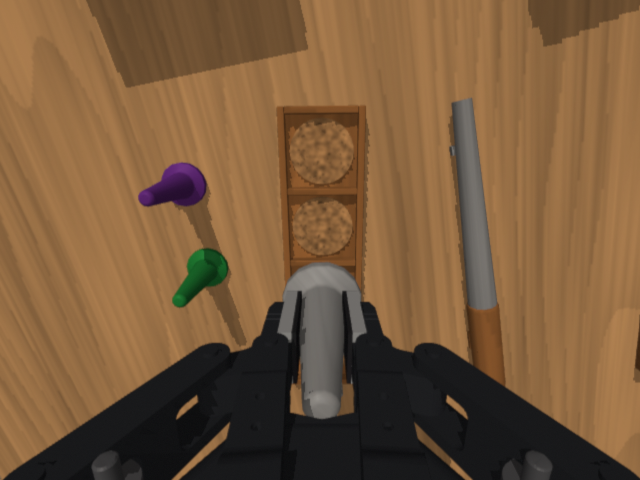

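The cone hangs straight in the grip (foot (321,290)), and the flat and square stakes were not touched. Carrying it to bay 2.

{"name": "step_arm", "arguments": {
  "series": [
    [[0,0,0,-0.17,0.004,0,1],[0,0,0,-0.32,0.004,0,1],[0,0,0,-0.32,0.004,0,1],[0,0,0,-0.32,0.004,0,1],[0,0,0,-0.32,0.004,0,1],[0,0,0,-0.32,0.004,0,1],[0,0,0,-0.32,0.004,0,1],[0,0,0,-0.32,0.004,0,1],[0,0,0,-0.32,0.004,0,1],[0,0,0,-0.2,0,0,1],[0,0,0,-0.095,0,0,1],[0,0,0,0,0,0,1]]
  ]
}}

```text
clock: 17.05
eef_pos: [487.3, -234.5, 172.6]
tool_rot: [-3.139, 0.0, 1.382]
force: [0.8, 0.7, -1.6]
width: 18.5
gripper_force: 59.0
```

{"name": "step_arm", "arguments": {
  "series": [
    [[0,0,0,0,0,0,1],[0,0,0,0,0,0.2,1],[0,0,0,0,0,0.25,1],[0,0,0,0,0,0.25,1],[0,0,0,0,0,0.18,1],[0,0,0,0,0,0.05,1],[0,0,0,0,0,0,1],[0,0,0,0,0,0,1]]
  ]
}}

```text
clock: 17.85
eef_pos: [490.0, -232.3, 35.2]
tool_rot: [3.14, 0.0, 1.387]
force: [-0.2, -0.2, -2.1]
width: 18.4
gripper_force: 59.0
```

{"name": "step_arm", "arguments": {
  "series": [
    [[0,0,0,-0.007,-0.012,0.04,1],[0,0,0,0,0,0.03,1],[0,0,0,0,0,0.012,1],[0,0,0,0,0,0.008,1],[0,0,0,0,0,0,1],[0,0,0,0,0,0,1]]
  ]
}}

```text
clock: 18.45
eef_pos: [486.9, -233.6, 21.4]
tool_rot: [3.141, -0.0, 1.385]
force: [-1.5, 1.3, 5.9]
width: 18.5
gripper_force: 60.1
```

{"name": "step_arm", "arguments": {
  "series": [
    [[0,0,0,0,0,0,0],[0,0,0,0,0,0,0],[0,0,0,0,0,0,0],[0,0,0,0,0,0,0],[0,0,0,0,0,0,0],[0,0,0,0,0,0,0],[0,0,0,0,0,0,0],[0,0,0,0,0,-0.1,0],[0,0,0,0,0,-0.25,0],[0,0,0,0,0,-0.25,0],[0,0,0,0,0,-0.25,0],[0,0,0,0,0,-0.15,0]]
  ]
}}

```text
clock: 19.65
eef_pos: [487.6, -234.1, 173.4]
tool_rot: [3.138, 0.001, 1.385]
force: [1.6, -1.4, 0.5]
width: 85.5
gripper_force: 0.0
```

```bash
python3 - <<'E'
from h import *
p=shot('wrist','w7.png')
go([559,137.3,171],-.185)
E
```

```text
turn [ 0.01   0.002 -0.001] shift in final axes [2.525e+00 1.000e-03 3.300e-02] in present [2.525 0.    0.029] tooly [ 0.98 -0.18  0.  ] q7 0.52 world d [ 70. 372.  -5.]
```

View pics/w7.png

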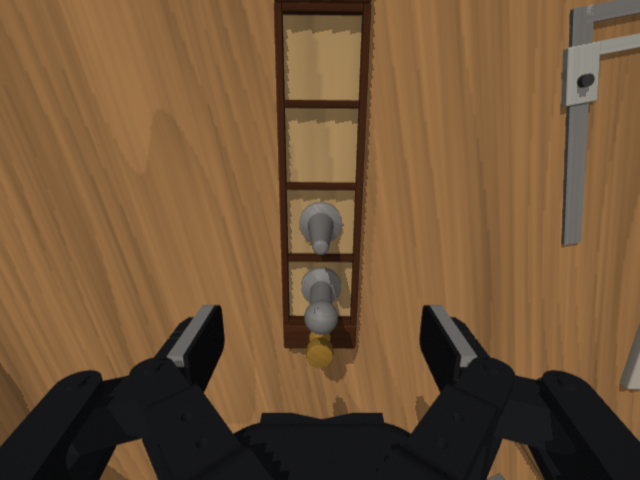

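Ball and cone both stand upright, centred in bays 1 and 2. On to the flat stake.

{"name": "step_arm", "arguments": {
  "series": [
    [[0,0,0,0.17,0,0,0],[0,0,0,0.32,0,0,0],[0,0,0,0.32,0,0,0],[0,0,0,0.32,0,0,0],[0,0,0,0.32,0,0,0],[0,0,0,0.32,0,0,0],[0,0,0,0.32,0,0,0],[0,0,0,0.3,0,0,0],[0,0,0,0.13,0,0,0],[0,0,0,0,0,0,0],[0,0,0,0,0,0,0],[0,0,0,0,0,0,0]]
  ]
}}

```text
clock: 20.9
eef_pos: [556.1, 135.7, 170.6]
tool_rot: [-3.141, 0.001, 1.383]
force: [-0.2, -0.5, -0.1]
width: 85.3
gripper_force: 0.0
```

```bash
python3 - <<'E'
from h import *
go([559,137.3,24],-.185)
E
```

```text
turn [-0.     0.002 -0.004] shift in final axes [0.014 0.017 0.978] in present [0.015 0.017 0.978] tooly [ 0.98 -0.18  0.  ] q7 -0.14 world d [   3.    2. -147.]
```

{"name": "step_arm", "arguments": {
  "series": [
    [[0,0,0,0.006,0.015,0.2,0],[0,0,0,0,0,0.25,0],[0,0,0,0,0,0.25,0],[0,0,0,0,0,0.18,0],[0,0,0,0,0,0.096,0],[0,0,0,0,0,0,0],[0,0,0,0,0,0,0]]
  ]
}}

```text
clock: 21.6
eef_pos: [559.6, 137.5, 25.2]
tool_rot: [3.14, -0.0, 1.384]
force: [-0.3, -0.6, 0.4]
width: 85.2
gripper_force: 0.0
```

{"name": "step_arm", "arguments": {
  "series": [
    [[0,0,0,0,0,0,1],[0,0,0,0,0,0,1],[0,0,0,0,0,0,1],[0,0,0,0,0,0,1],[0,0,0,0,0,0,1],[0,0,0,0,0,0,1],[0,0,0,0,0,0,1],[0,0,0,0,0,0,1],[0,0,0,0,0,0,1],[0,0,0,0,0,0,1],[0,0,0,0,0,0,1],[0,0,0,0,0,0,1]]
  ]
}}

```text
clock: 22.8
eef_pos: [559.0, 138.8, 25.1]
tool_rot: [3.141, -0.001, 1.386]
force: [-0.7, 0.2, 6.2]
width: 28.1
gripper_force: 58.8
```

{"name": "step_arm", "arguments": {
  "series": [
    [[0,0,0,0,0,-0.07,1],[0,0,0,0,0,-0.13,1],[0,0,0,0,0,-0.2,1],[0,0,0,0,0,-0.2,1],[0,0,0,0,0,-0.2,1],[0,0,0,0,0,-0.2,1],[0,0,0,0,0,0,1],[0,0,0,0,0,0,1]]
  ]
}}

```text
clock: 23.6
eef_pos: [558.5, 138.7, 174.7]
tool_rot: [3.141, -0.001, 1.386]
force: [-0.2, 0.0, -3.5]
width: 28.0
gripper_force: 59.5
```

```bash
python3 - <<'E'
from h import *
p=shot('wrist','w8.png')
go([500,-168.4,174],-.183)
E
```

```text
turn [-0.002  0.    -0.002] shift in final axes [-2.082e+00 -6.000e-03 -2.000e-03] in present [-2.082e+00 -2.000e-03 -2.000e-03] tooly [ 0.98 -0.18  0.  ] q7 -0.14 world d [ -58. -307.    0.]
```

View pics/w8.png

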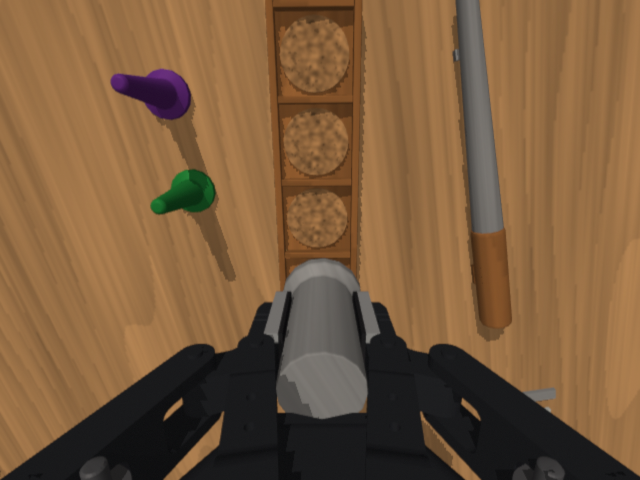

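The flat stake hangs upright (foot (322,285)). Carrying it to bay 3.

{"name": "step_arm", "arguments": {
  "series": [
    [[0,0,0,-0.17,0,0,1],[0,0,0,-0.32,0,0,1],[0,0,0,-0.32,0,0,1],[0,0,0,-0.32,0,0,1],[0,0,0,-0.32,0,0,1],[0,0,0,-0.32,0,0,1],[0,0,0,-0.21,0,0,1],[0,0,0,-0.1,0,0,1],[0,0,0,0,0,0,1],[0,0,0,0,0,0,1]]
  ]
}}

```text
clock: 24.65
eef_pos: [500.6, -167.2, 173.1]
tool_rot: [-3.139, -0.001, 1.385]
force: [-0.8, -0.0, -2.9]
width: 28.4
gripper_force: 59.4
```

{"name": "step_arm", "arguments": {
  "series": [
    [[0,0,0,0,0,0,1],[0,0,0,0,0,0.2,1],[0,0,0,0,0,0.25,1],[0,0,0,0,0,0.25,1],[0,0,0,0,0,0.18,1],[0,0,0,0,0,0.05,1],[0,0,0,0,0,0,1],[0,0,0,0,0,0,1]]
  ]
}}

```text
clock: 25.45
eef_pos: [502.4, -168.1, 35.8]
tool_rot: [3.14, 0.0, 1.387]
force: [0.2, 1.1, -3.2]
width: 27.9
gripper_force: 59.5
```

```bash
python3 - <<'E'
from h import *
go([500,-168,22],-.183)
E
```

```text
turn [ 0.002  0.    -0.002] shift in final axes [-0.002 -0.016  0.092] in present [-0.002 -0.016  0.092] tooly [ 0.98 -0.18  0.  ] q7 0.51 world d [ -2.   0. -14.]
```

{"name": "step_arm", "arguments": {
  "series": [
    [[0,0,0,0,-0.014,0.04,1],[0,0,0,0,0,0.03,1],[0,0,0,0,0,0.012,1],[0,0,0,0,0,0.008,1],[0,0,0,0,0,0,1],[0,0,0,0,0,0,1]]
  ]
}}

```text
clock: 26.05
eef_pos: [499.3, -167.8, 22.1]
tool_rot: [3.141, -0.0, 1.386]
force: [-1.7, 1.4, 5.2]
width: 28.0
gripper_force: 60.4
```

{"name": "step_arm", "arguments": {
  "series": [
    [[0,0,0,0,0,0,0],[0,0,0,0,0,0,0],[0,0,0,0,0,0,0],[0,0,0,0,0,0,0],[0,0,0,0,0,0,0],[0,0,0,0,0,0,0],[0,0,0,0,0,0,0],[0,0,0,0,0,-0.1,0],[0,0,0,0,0,-0.25,0],[0,0,0,0,0,-0.25,0],[0,0,0,0,0,-0.25,0],[0,0,0,0,0,-0.15,0]]
  ]
}}

```text
clock: 27.25
eef_pos: [500.1, -168.3, 174.0]
tool_rot: [3.138, 0.0, 1.385]
force: [0.3, -0.2, -0.6]
width: 85.9
gripper_force: 0.0
```

```bash
python3 - <<'E'
from h import *
go([545.7,77.1,172],-.825)
E
```

```text
turn [ 0.004 -0.001  0.814] shift in final axes [ 1.333 -0.995  0.013] in present [ 1.664 -0.003  0.013] tooly [ 0.68 -0.73  0.  ] q7 0.41 world d [ 46. 245.  -2.]
```

{"name": "step_arm", "arguments": {
  "series": [
    [[0,0,0,0.17,0,0,0],[0,0,0,0.32,0,0,0],[0,0,0,0.32,0,0,0],[0,0,0,0.32,0,0,0],[0,0,0,0.32,0,0,0],[0,0,0,0.15,0,0,0],[0,0,0,0.06,0,0,0],[0,0,0.163,0,0,0,0],[0,0,0.163,0,0,0,0],[0,0,0.163,0,0,0,0],[0,0,0.163,0,0,0,0],[0,0,0.163,0,0,0,0]]
  ]
}}

```text
clock: 28.45
eef_pos: [544.9, 74.9, 171.5]
tool_rot: [3.141, 0.001, 0.738]
force: [0.1, 0.4, 0.4]
width: 85.6
gripper_force: 0.0
```

{"name": "step_arm", "arguments": {
  "series": [
    [[0,0,0,0,0,0,0],[0,0,0,0,0,0,0]]
  ]
}}

```text
clock: 28.65
eef_pos: [544.9, 75.7, 171.3]
tool_rot: [3.141, 0.001, 0.747]
force: [-0.1, 0.0, 0.2]
width: 85.1
gripper_force: 0.0
```

```bash
python3 - <<'E'
from h import *
p=shot('wrist','w9.png')
go([545.7,77.1,25],-.825)
print(proj(p,[545.7,77.1,79]))
E
```

```text
turn [0.    0.    0.001] shift in final axes [ 0.008 -0.002  0.976] in present [ 0.009 -0.002  0.976] tooly [ 0.68 -0.73  0.  ] q7 -0.51 world d [   1.    1. -146.]
[np.float64(319.135604354909), np.float64(243.1393993173672)]
```

View pics/w9.png

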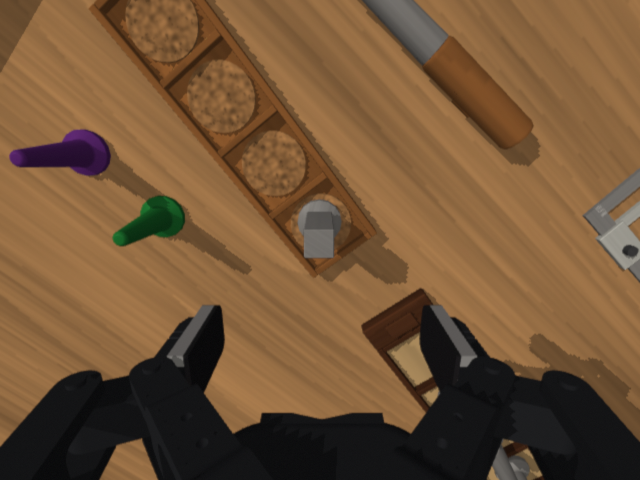

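The square's sides line up with the fingers, and its top at (319,244) is where predicted. Descending and gripping.

{"name": "step_arm", "arguments": {
  "series": [
    [[0,0,0,0.006,0,0.2,0],[0,0,0,0,0,0.25,0],[0,0,0,0,0,0.25,0],[0,0,0,0,0,0.18,0],[0,0,0,0,0,0.096,0],[0,0,0,0,0,0,0],[0,0,0,0,0,0,0]]
  ]
}}

```text
clock: 29.4
eef_pos: [546.5, 77.1, 25.7]
tool_rot: [3.141, -0.001, 0.746]
force: [-0.2, 0.3, 0.0]
width: 85.3
gripper_force: 0.0
```

{"name": "step_arm", "arguments": {
  "series": [
    [[0,0,0,0,0,0,1],[0,0,0,0,0,0,1],[0,0,0,0,0,0,1],[0,0,0,0,0,0,1],[0,0,0,0,0,0,1],[0,0,0,0,0,0,1],[0,0,0,0,0,0,1],[0,0,0,0,0,0,1],[0,0,0,0,0,0,1],[0,0,0,0,0,0,1],[0,0,0,0,0,0,1],[0,0,0,0,0,0,1]]
  ]
}}

```text
clock: 30.6
eef_pos: [545.9, 77.9, 25.4]
tool_rot: [-3.141, -0.001, 0.746]
force: [-1.9, 0.6, 5.6]
width: 21.2
gripper_force: 59.6
```

{"name": "step_arm", "arguments": {
  "series": [
    [[0,0,0,0,0,-0.07,1],[0,0,0,0,0,-0.13,1],[0,0,0,0,0,-0.2,1],[0,0,0,0,0,-0.2,1],[0,0,0,0,0,-0.2,1],[0,0,0,0,0,-0.2,1],[0,0,0,0,0,0,1],[0,0,0,0,0,0,1]]
  ]
}}

```text
clock: 31.4
eef_pos: [545.4, 77.8, 175.1]
tool_rot: [-3.141, -0.0, 0.746]
force: [-0.5, 0.1, -3.0]
width: 21.3
gripper_force: 59.2
```

```bash
python3 - <<'E'
from h import *
go([512.2,-101.5,174],-.825)
E
```

```text
turn [-0. -0.  0.] shift in final axes [-0.974  0.727  0.007] in present [-0.974  0.727  0.007] tooly [ 0.68 -0.73  0.  ] q7 -0.52 world d [ -33. -179.   -1.]
```

{"name": "step_arm", "arguments": {
  "series": [
    [[0,0,0,-0.11,0.082,0,1],[0,0,0,-0.2,0.15,0,1],[0,0,0,-0.2,0.15,0,1],[0,0,0,-0.2,0.15,0,1],[0,0,0,-0.16,0.12,0,1],[0,0,0,-0.104,0.075,0,1],[0,0,0,0,0,0,1],[0,0,0,0,0,0,1]]
  ]
}}

```text
clock: 32.2
eef_pos: [511.3, -101.4, 173.6]
tool_rot: [-3.139, 0.002, 0.744]
force: [0.8, 0.4, -4.1]
width: 21.5
gripper_force: 59.1
```

{"name": "step_arm", "arguments": {
  "series": [
    [[0,0,0,0,0,0,1],[0,0,0,0,0,0.2,1],[0,0,0,0,0,0.25,1],[0,0,0,0,0,0.25,1],[0,0,0,0,0,0.18,1],[0,0,0,0,0,0.05,1],[0,0,0,0,0,0,1],[0,0,0,0,0,0,1]]
  ]
}}

```text
clock: 33.0
eef_pos: [513.3, -101.6, 36.3]
tool_rot: [3.14, -0.001, 0.746]
force: [0.9, -0.5, -2.8]
width: 21.3
gripper_force: 59.0
```

```bash
python3 - <<'E'
from h import *
go([512.2,-101,22.3],-.825)
E
```

```text
turn [ 0.002 -0.001  0.001] shift in final axes [-0.003 -0.008  0.093] in present [-0.003 -0.008  0.093] tooly [ 0.68 -0.73  0.  ] q7 -0.03 world d [ -1.   1. -14.]
```

{"name": "step_arm", "arguments": {
  "series": [
    [[0,0,0,-0.003,-0.008,0.04,1],[0,0,0,0,0,0.03,1],[0,0,0,0,0,0.012,1],[0,0,0,0,0,0.01,1],[0,0,0,0,0,0,1],[0,0,0,0,0,0,1]]
  ]
}}

```text
clock: 33.6
eef_pos: [511.3, -101.0, 22.4]
tool_rot: [-3.141, -0.001, 0.745]
force: [-1.7, 1.6, 5.4]
width: 21.4
gripper_force: 60.1
```

{"name": "step_arm", "arguments": {
  "series": [
    [[0,0,0,0,0,0,0],[0,0,0,0,0,0,0],[0,0,0,0,0,0,0],[0,0,0,0,0,0,0],[0,0,0,0,0,0,0],[0,0,0,0,0,0,0],[0,0,0,0,0,0,0],[0,0,0,0,0,-0.1,0],[0,0,0,0,0,-0.25,0],[0,0,0,0,0,-0.25,0],[0,0,0,0,0,-0.25,0],[0,0,0,0,0,-0.25,0]]
  ]
}}

```text
clock: 34.8
eef_pos: [510.9, -101.1, 188.0]
tool_rot: [-3.141, 0.0, 0.745]
force: [0.4, -0.0, 0.5]
width: 85.1
gripper_force: 0.0
```

{"name": "step_arm", "arguments": {
  "series": [
    [[0,0,0,0.2,0.2,-0.1,0],[0,0,0,0.2,0.2,-0.1,0],[0,0,0,0,0,0,0],[0,0,0,0,0,0,0]]
  ]
}}

```text
clock: 35.2
eef_pos: [596.2, -104.4, 216.3]
tool_rot: [3.142, 0.0, 0.746]
force: [-1.1, 0.0, -0.6]
width: 85.6
gripper_force: 0.0
```

```bash
python3 - <<'E'
from h import *
a=shot('scene');b=shot('wrist')
A=cv2.resize(a['img'][150:300,220:360],(560,600),interpolation=2)
cv2.imwrite('pics/f.png',cv2.resize(np.hstack([A[:,:,::-1],cv2.resize(b['img'],(800,600))[:,:,::-1]]),(800,353)))
E
```

```text
(no output)
```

View pics/f.png

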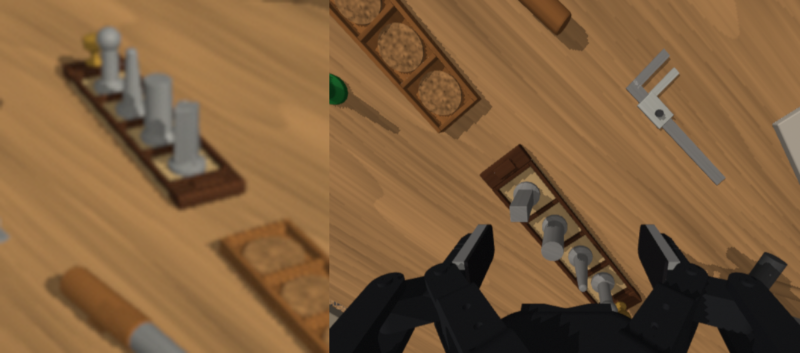

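From the knob outward, ball, cone, flat and square all stand upright in their bays. The gripper is clear and the mandrel and caliper look undisturbed. Handing in.

```bash
python3 -c "
from cell import ctrl
print(ctrl.finish_job())"
```

```text
the job is handed in; nothing more can be done
None
```

The job is handed in: all four stakes stand upright in the rack in order from the knob (ball, cone, flat, square), with the mandrel, caliper and jar left alone; the hand-in returned no verdict.

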